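Box in and hold down a ceramic tile on the bonding jig

TASK

On the bonding jig, first push the carrier with the ceramic tile along its rail until it is fully home against the end stop, between the two steel cheeks. Then take the spacer plate out of its rack and stand it, all the way down on the base and beside the middle of the tile, in the one gap between tile and cheek that is wide enough for it, and let go of it. Finally press the tile down with the fingers until it is flush with the tops of the cheeks and finish while holding it pressed there; leave the other things on the bench where they are.

Things in the scene. Friction and masses are not known exactly. Their poses are not given: they have to be found in the camera images.
- rail: fixed aluminium base of the bonding jig, 12 mm thick; origin on the bench under the rail's middle line. Own y: the way the carrier is pushed; x: across. Narrow part (94 wide) from y = -130 to 50 mm, station plate (200 wide) from 50 to 170, middle of the station at y = 100. Dark steel end stop (50 wide, 16 thick, top 38 above the bench) at y = 151. Place and yaw vary
- carrier (a joint): travel of the carrier along the rail's +y in m: starts at 0 to 0.05 and is fully home at 0.15 (a hard stop). It slides with about 4 N of friction and stays where it is left. The carrier is a grey plate, 70 wide, with the tile on top and an upright lug at its rear (-y) end
- lug (a point): middle of the carrier's upright push lug, 50 mm above the bench: a grey block 46 wide across the rail, 14 thick along it, its top 62 mm above the bench, 45 mm behind (-y of) the tile's centre. Behind it there is free space down to the rail's base
- tile (a joint): how far the ceramic tile is pressed down in m: 0 at rest (its top 8 mm above the cheeks), 0.008 fully down against a hard stop, where its top is flush with the cheeks. It rides on springs in the carrier: about 2 N starts it, about 10 N holds it fully down; it rises again when let go
- tile_top (a point): centre of the top face of the white ceramic tile, 70 x 70 x 20 mm, carried by the carrier, its sides along the rail's x and y; the top is 53 mm above the bench at rest and 45 mm when flush. Axes as the rail's (x across the rail)
- thin_cheek: thinner of the two fixed steel cheeks at the station: 14 mm thick across the rail, 80 long, 33 tall, top 45 above the bench. Origin: centre of its underside, 60 mm from the rail's middle line (which side varies). With the carrier home it leaves an 18 mm gap beside the tile (35 to 53 mm from the tile's centre), open above; floor of the gap: the base, 12 mm above the bench
- thick_cheek: the thicker fixed steel cheek, 36 thick across the rail, 80 long, 33 tall, opposite the thin one, its centre also 60 mm from the rail's middle line. It leaves a gap of only 7 mm beside the tile, too narrow for the spacer
- spacer_center (a point): centre (half-way up) of the loose aluminium spacer plate, 85 mm tall (z), 12 thick (own x), 120 g: blade 50 wide (own y) up to 47 mm above its foot, then a tab 32 wide, to be gripped across its thickness. Starts upright in the rack's slot (14 mm wide), foot 6 and top 91 mm above the bench. The same either way round
- rack: fixed white plastic block, 70 x 90 x 40 mm tall, with one slot 34 deep along its own y in which the spacer stands; origin at the centre of its underside
- bottle: bystander, to be left alone: amber glass bottle with black cap, 60 diameter, 130 tall mm; origin at the centre of its underside
- beaker: bystander, to be left alone: clear glass beaker, 72 diameter, 90 tall mm; origin at the centre of its underside
- slab: bystander, to be left alone: loose white ceramic slab, 70 x 70 x 20, lying on the bench (not the tile on the carrier) mm; origin at the centre of its underside
- driver: bystander, to be left alone: screwdriver lying on the bench, 170 long mm; origin at a point under it
- slide_box: bystander, to be left alone: grey closed box, 100 x 85 x 35 mm; origin at the centre of its underside
- dish: bystander, to be left alone: shallow clear dish, 90 diameter, 16 tall mm; origin at the centre of its underside
- objective: bystander, to be left alone: small steel microscope objective standing on the bench, 24 diameter, 42 tall mm; origin at the centre of its underside

How it is judged:
By the outcome, as a careful person would: the job done as asked, in the order asked, and still so for the second after the job is handed in, while the arm keeps its last pose, push and grip.
It also fails if it takes over 58 s, if anything falls off the work surface, if the arm or the gripper's body presses on something with over 40 N, if the wrist force passes 120 N, or if a joint passes its speed limit or range.

ROBOT

A 6-joint arm with a two-finger parallel gripper is mounted at the origin on the work surface. World frame = base frame: x ahead of the robot, y to its left, z up, the work surface at z = 0. Lengths are in m, angles in rad, forces in N, time in s.
With the tool pointing down it reaches from about 0.375 to 0.925 m from the base axis. Payload 5.7 kg.
Tool frame: the origin (TCP) lies midway between the tips of the shut fingers; the grasp point (between the pads) lies 19 mm behind it; z points along the fingers, y is the line along which they close (so a half turn about z gives the same grasp; the last joint's range is limited). The gripper opens to 85 mm and grips with 20 to 120 N. Pads are 22 mm wide; open, the fingers measure 114 mm over their backs; the gripper's body (76 mm by 85 mm) begins 54 mm behind the grasp point. The pads swing forward as they close: fully open they stand 13 mm farther back than shut.
Start: joints at [-1.24, 0.359, 1.51, -0, 1.272, -0.115], TCP at [0.259, -0.541, 0.231] pointing down, gripper open.
Joint ranges: [-2.97, 2.97], [-1.01, 2.36], [0.21, 2.38], [-0.96, 4.11], [0.2, 2.71], [-2.98, 2.98]. Speed limits (rad/s): [2.39, 2.39, 3.14, 3.14, 3.14, 3.14].

INTERFACE

Orientations are given as [roll, pitch, yaw] about the fixed x, y, z axes, in that order (R = Rz(yaw) Ry(pitch) Rx(roll)).
In Python, from station import * gives the robot as it stands. The module is installed in compiled form; this text tells all that it offers.
- The arm moves only by the tool arm_command, never from a script. Its argument "targets" is text: rows parted by semicolons, each of 4 numbers parted by spaces: the shift along the tool's x, y, z in m, then the turn about the tool's z in rad. A call has 1 to 12 rows; each row shifts and turns the commanded pose from where the row before left it, along the tool's axes as they then stand; what a row does not reach is not made up. A row lasts 1/10 s, in which the tool goes at most 50 mm and 8.59 degrees, less where a joint would pass 70% of its speed; a pose out of reach is approached as far as the arm can. A call with a gripper value outside its range is refused whole. "gripper" is the closure, from -1 (fully open) to 1 (shut), set as the call begins (left out, the last holds). The fingers move at their own pace and stop on an object; the grip force is fixed at half the most. Time passes only in rows, so rows that do not move let the fingers close. It gives the time, the measured TCP pose, the force, the opening and the grip force at its end, in the units of the state.
- observe(): the state, without advancing time (a new reading comes with each control period).
- snapshot(name): name is "scene" or "top" or "wrist"; returns a dict with "image" (400x640x3 uint8, blue, green, red), "fov_y" (degrees; the focal length in pixels is half the picture's height over the tangent of half this angle, whatever the lens; pixels are square), "cx", "cy" (the principal point, pixels), "D" ([k1, k2, p1, p2, k3] as OpenCV has them; the pictures are not rectified), "R" (3x3) and "t" (3): a world point X has camera coordinates R X + t. Camera axes: x right, y down, z forward; pixel columns grow to the right and rows downward; lengths in m; the calibration is good to about 2 mm. A picture is of the moment at which its call begins. There is no depth.
- sign_off(): hands the job in; it is judged then, once.
Trained networks look in the newest picture that a camera, given by its name, has taken for a name from the list of things; names that differ only in an ending like _2 or _b are one class to them, and where a whole thing is asked for, a point or a joint stands for the part that bears it (a point fixed in the world has none). Each returns a list of dicts, best first, with "p" (0 to 1); they miss things now and then, are a little off and sometimes report something else, mostly with a low value. They report only what shows in the picture. A call takes as long as a camera call.
- boxes_of(thing, camera): "xyz" ([x, y, z] in m, in world coordinates, good to about 4 mm: the middle of the surface that is visible of it).
- silhouettes(thing, camera): "region" (400x640 bool, what is visible of it).
- landmark_of(thing, camera): "xyz" ([x, y, z] in m, in world coordinates, good to about 4 mm: a listed point, or the origin of a listed thing).
The state is a dict: "time_s": time; "joint_positions": joint angles; "qd": joint speeds; "joint_torque": joint torques, N m; "position": TCP position; "tcp_rot": TCP orientation; "wrist_force": force on the tool from outside, world axes, zero at the start; "ft_torque": the same for the moment, N m; "width": opening from 0.0 (shut) to 1.0 (fully open); "gripper_force": force on a finger pad.
Only numpy, scipy, OpenCV 4.12 (cv2) and the standard library are available. Lean on these libraries where they do the work, as an engineer would, in place of code of your own. Each camera call takes 0.05 s, during which the arm holds its last target. There are 200 camera calls.

## Working session

There is one attempt and no reset: what is moved stays moved. The work goes in short steps, Python scripts to look and compute and a tool call to move; the robot and the scene stay as the last step left them, time stands still between calls to the robot, and variables do not carry over. Pictures are saved under pics/ and viewed, at most 10 in all, crops included, and the job is handed in when it is done.

Besides the shell and the picture viewer there is one more tool, called after "Request:" in YAML: its name, and indented under it one key for each argument. arm_command: Moves the arm, as the interface text tells. Its arguments: {"type":"object","properties":{"targets":{"type":"string"},"gripper":{"type":"number"}},"required":["targets"]}

```bash
mkdir -p pics; cat > h.py <<'E'
from station import *
import numpy as np, cv2
def K(s):
    f=200/np.tan(np.radians(s["fov_y"]/2)); return np.array([[f,0,s["cx"]],[0,f,s["cy"]],[0,0,1.]])
def proj(s,X):
    R=np.array(s["R"]);t=np.array(s["t"]);p,_=cv2.projectPoints(np.array(X,float).reshape(-1,1,3),cv2.Rodrigues(R)[0],t,K(s),np.array(s["D"],float)); return p.reshape(-1,2)
def ray(s,uv):
    R=np.array(s["R"]);t=np.array(s["t"]);n=cv2.undistortPoints(np.array(uv,float).reshape(-1,1,2),K(s),np.array(s["D"],float)).reshape(-1,2)
    return -R.T@t, np.c_[n,np.ones(len(n))]@R
def atz(s,uv,z):
    c,d=ray(s,uv); return c+d*((z-c[2])/d[:,2])[:,None]
def tri(views):
    A=np.zeros((3,3));b=np.zeros(3)
    for s,uv in views:
        c,d=ray(s,uv);d=d[0]/np.linalg.norm(d[0]);P=np.eye(3)-np.outer(d,d);A+=P;b+=P@c
    return np.linalg.solve(A,b)
E
python3 - <<'E'
from h import *
np.set_printoptions(precision=4,suppress=True)
S={}
for c in ("scene","top","wrist"):
    s=snapshot(c);S[c]=s;cv2.imwrite(f"pics/{c}0.png",s["image"]); print(c,s["fov_y"],-np.array(s["R"]).T@s["t"])
for n in "rail lug tile_top thin_cheek thick_cheek spacer_center rack bottle beaker slab driver slide_box dish objective".split():
    for c in S:
        r=landmark_of(n,c)[:2]; print(n,c,[(round(x["p"],2),np.round(x["xyz"],4).tolist()) for x in r])
o=observe();print(o["time_s"],o["position"],o["tcp_rot"])
E
```

```text
scene 57.04056432485281 [ 1.1477 -0.5844  0.8586]
top 48.85005275989323 [0.4508 0.0384 1.3764]
wrist 67.46065947309899 [ 0.3187 -0.5121  0.3729]
rail scene [(0.61, [0.5999, 0.0506, -0.0013])]
rail top [(0.81, [0.5986, 0.0481, 0.0022])]
rail wrist []
lug scene [(0.83, [0.607, -0.0179, 0.0492])]
lug top [(0.56, [0.6053, -0.0207, 0.0516]), (0.27, [0.6449, 0.1553, 0.0109])]
lug wrist []
tile_top scene [(0.87, [0.5994, 0.0258, 0.0536])]
tile_top top [(0.66, [0.6028, 0.0239, 0.0498]), (0.66, [0.3918, 0.4477, -0.001])]
tile_top wrist []
thin_cheek scene [(0.56, [0.5272, 0.1418, 0.0092]), (0.44, [0.5982, 0.0258, 0.0529])]
thin_cheek top [(0.57, [0.5232, 0.1451, 0.0113])]
thin_cheek wrist []
thick_cheek scene [(0.56, [0.645, 0.1583, 0.0128])]
thick_cheek top [(0.7, [0.6457, 0.1601, 0.0158]), (0.58, [0.677, 0.4025, -0.0005])]
thick_cheek wrist []
spacer_center scene [(0.56, [0.5631, -0.3172, 0.0477])]
spacer_center top [(0.51, [0.6453, 0.1598, 0.0135]), (0.49, [0.5634, -0.3174, 0.047])]
spacer_center wrist []
rack scene [(0.79, [0.5592, -0.314, -0.0019]), (0.26, [0.7603, -0.0954, -0.0011])]
ra
[... 273 characters left out ...]
wrist []
slab scene [(0.97, [0.3748, -0.0861, 0.0003]), (0.58, [0.5366, 0.4665, -0.0022])]
slab top [(0.94, [0.3725, -0.0879, -0.0016])]
slab wrist []
driver scene [(0.59, [0.7402, -0.342, 0.0014])]
driver top [(0.68, [0.7375, -0.3419, -0.0028])]
driver wrist []
slide_box scene [(0.97, [0.3865, 0.4485, -0.0028])]
slide_box top [(0.95, [0.3895, 0.4466, -0.0004])]
slide_box wrist []
dish scene [(0.48, [0.5403, 0.4661, -0.0015])]
dish top [(0.68, [0.5375, 0.4653, -0.0008]), (0.43, [0.6071, -0.0221, 0.05])]
dish wrist []
objective scene [(0.42, [0.3642, -0.1959, -0.0028])]
objective top [(0.45, [0.3581, -0.2006, 0.002])]
objective wrist []
2.25 [ 0.2587 -0.5413  0.2313] [-3.1415  0.      0.4458]
```

View pics/top0.png

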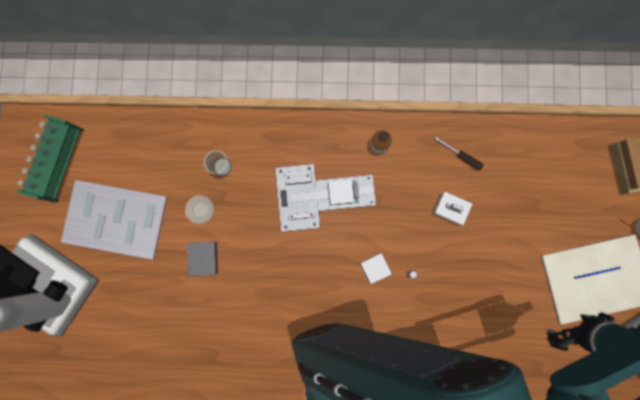

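View pics/scene0.png

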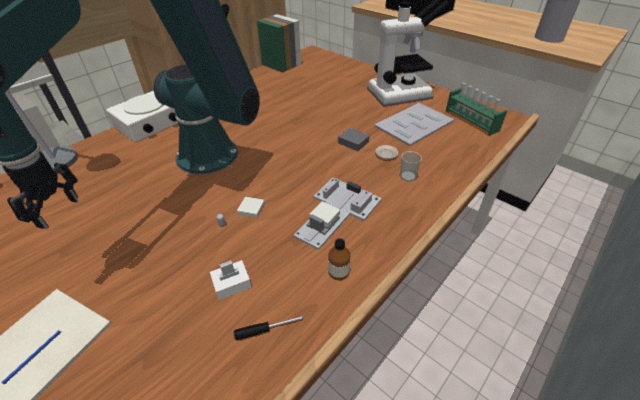

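The top view shows the rail at about (325,193), with the lug and tile at (345,190) and the end stop on the left at (283,198). The rack with the spacer is at (453,208). In the scene view the jig is at (335,210), the rack at (230,275), and the bottle at (340,258) is clear of the push path. I'll bring the wrist camera over the rack first.

```bash
cat >> h.py <<'E'
from scipy.spatial.transform import Rotation as Ro
def plan(target,yaw=None):
    o=observe();p=np.array(o["position"]);R=Ro.from_euler("xyz",o["tcp_rot"]).as_matrix()
    d=R.T@(np.array(target)-p); y=o["tcp_rot"][2]
    print("pos",np.round(p,4),"rpy",np.round(o["tcp_rot"],4),"t",o["time_s"],"tool shift mm",np.round(d*1000,1),"turn",None if yaw is None else round(-(yaw-y),4),"F",np.round(o["wrist_force"],1))
E
python3 - <<'E'
from h import *
plan([0.57,-0.40,0.25],1.70)
s=snapshot("wrist");print(np.round(s["R"],3),s["cx"],s["cy"],s["D"])
E
```

```text
pos [ 0.2587 -0.5413  0.2313] rpy [-3.1415  0.      0.4458] t 2.25 tool shift mm [341.8   6.7 -18.7] turn -1.2542 F [ 0.2 -0.1 -0.4]
[[ 0.431 -0.902  0.001]
 [-0.87  -0.415  0.264]
 [-0.238 -0.115 -0.964]] 321.36075521811506 203.44971753326985 [-0.01980943  0.          0.          0.          0.        ]
```

Request:
arm_command:
  targets: "0.04 0 -0.009 0;0.05 0.002 -0.01 0;0.05 0.002 0 0;0.05 0.002 0 0;0.05 0 0 0;0.05 0 0 0;0.04 0 0 0;0.012 0 0 0"
  gripper: -1

```text
time_s: 3.1
position: [0.5726, -0.3971, 0.2498]
tcp_rot: [-3.142, -0.002, 0.449]
wrist_force: [-0.4, 0.7, 0.9]
width: 1.002
gripper_force: 0.0
```

Request:
arm_command:
  targets: "0 0 0 -0.14;0 0 0 -0.14;0 0 0 -0.14;0 0 0 -0.14;0 0 0 -0.14;0 0 0 -0.14;0 0 0 -0.14;0 0 0 -0.14;0 0 0 -0.134;0 0 0 0"

```text
time_s: 4.1
position: [0.5681, -0.4002, 0.25]
tcp_rot: [-3.141, -0.0, 1.7]
wrist_force: [-0.9, 0.7, -0.8]
width: 1.004
gripper_force: 0.0
```

```bash
python3 - <<'E'
from h import *
s=snapshot("wrist");cv2.imwrite("pics/w1.png",s["image"])
np.savez("w1.npz",**{k:np.array(v) for k,v in s.items()})
for n in ("spacer_center","rack"):
    print(n,[(round(x["p"],2),np.round(x["xyz"],4).tolist()) for x in landmark_of(n,"wrist")[:2]])
plan([0.61,-0.10,0.25],1.70)
E
```

```text
spacer_center [(0.86, [0.562, -0.314, 0.0473])]
rack [(0.94, [0.5601, -0.3158, -0.003])]
pos [ 0.5685 -0.4     0.25  ] rpy [-3.1413e+00 -2.0000e-04  1.6961e+00] t 4.25 tool shift mm [292.4  78.7   0. ] turn -0.0039 F [-0.1  0.4 -0.8]
```

View pics/w1.png

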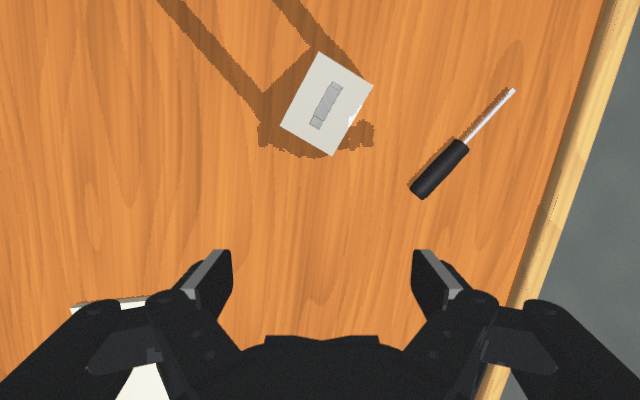

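The wrist view shows the rack's top face with corners near (318,52), (373,86), (332,157) and (280,125). The spacer runs from (338,84) to (316,128), about 27° off the tool's x. Next I'll view the jig.

Request:
arm_command:
  targets: "0.04 0.006 0 0;0.05 0.008 0 0;0.05 0.008 0 0;0.05 0.007 0 0;0.05 0.002 0 0;0.05 0 0 0;0.05 0 0 0;0.05 0 0 0;0.033 0 0 0;0 0 0 0"
  gripper: 1

```text
time_s: 5.25
position: [0.544, 0.0259, 0.2503]
tcp_rot: [-3.141, -0.002, 1.702]
wrist_force: [1.2, 0.4, 0.3]
width: 0.001
gripper_force: 0.0
```

```bash
python3 - <<'E'
from h import *
s=snapshot("wrist");cv2.imwrite("pics/w2.png",s["image"])
np.savez("w2.npz",**{k:np.array(v) for k,v in s.items()})
for n in ("lug","tile_top","thin_cheek","thick_cheek","rail"):
    print(n,[(round(x["p"],2),np.round(x["xyz"],4).tolist()) for x in landmark_of(n,"wrist")[:1]])
plan([0.61,-0.06,0.25],1.70)
E
```

```text
lug [(0.84, [0.6083, -0.0247, 0.0481])]
tile_top []
thin_cheek []
thick_cheek [(0.66, [0.6475, 0.1589, 0.0107])]
rail [(0.56, [0.6002, 0.049, 0.001])]
pos [0.5455 0.0207 0.2501] rpy [3.1415e+00 3.0000e-04 1.6976e+00] t 5.55 tool shift mm [-88.2  53.8   0.2] turn -0.0024 F [ 0.6  0.3 -0.2]
```

View pics/w2.png

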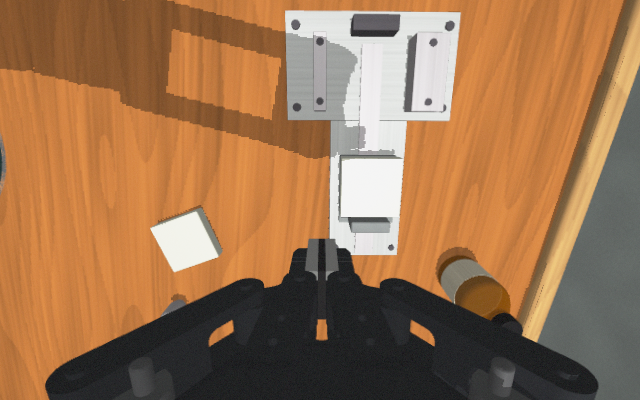

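The wrist view shows the station plate with corners near (286,12), (460,13), (450,121) and (289,120). The thin cheek is at (319,72), the thick cheek at (430,72), the tile spans (340-402,155-217) and the lug is at (370,226). I'll fit the rail pose from these.

```bash
cat >> h.py <<'E'
def load(f): return dict(np.load(f))
def sub(s,uv,w=4):
    g=cv2.cvtColor(s["image"],cv2.COLOR_BGR2GRAY);c=np.array(uv,np.float32).reshape(-1,1,2).copy()
    return cv2.cornerSubPix(g,c,(w,w),(-1,-1),(3,40,.01)).reshape(-1,2)
E
python3 - <<'E'
from h import *
from scipy.optimize import least_squares
np.set_printoptions(precision=4,suppress=True)
s=load("w2.npz")
plate=[(286,12),(460,13),(450,121),(289,120)]; narrow=[(331,252),(397,254)]
q=sub(s,plate+narrow);print(q-np.array(plate+narrow))
P=atz(s,q,0.012);print(P)
m=np.array([(-.1,.17),(.1,.17),(.1,.05),(-.1,.05),(-.047,-.13),(.047,-.13)])
def f(v,pts,m):
    c,sn=np.cos(v[2]),np.sin(v[2]);return (m@np.array([[c,sn],[-sn,c]])+v[:2]-pts)
for sl in (slice(0,6),slice(0,4)):
    r=least_squares(lambda v:f(v,P[sl,:2],m[sl]).ravel(),[.6,.05,.1],loss="soft_l1",f_scale=.002);print("rail",r.x,"\n",1000*f(r.x,P[sl,:2],m[sl]))
T=sub(s,[(341,156),(402,158),(398,217),(341,216)]);X=atz(s,T,.053);print(T,X[:,:2],X.mean(0))
# rack
s=load("w1.npz")
k=sub(s,[(318,52),(373,86),(332,157),(280,125)]);X=atz(s,k,.04);print(k,X,X.mean(0))
e=X[:,:2];print("long yaw",[np.arctan2(*(a[::-1])) for a in (e[0]-e[3],e[1]-e[2])],[np.linalg.norm(a) for a in (e[0]-e[3],e[1]-e[2],e[1]-e[0],e[2]-e[3])])
E
```

```text
[[-1.191  -1.6996]
 [ 0.2539 -1.1104]
 [-1.3592 -0.6075]
 [-1.4569 -0.5251]
 [ 0.      0.    ]
 [ 0.      0.    ]]
[[ 0.4784  0.2076  0.012 ]
 [ 0.6756  0.2327  0.012 ]
 [ 0.6902  0.1144  0.012 ]
 [ 0.4937  0.0893  0.012 ]
 [ 0.5709 -0.0782  0.012 ]
 [ 0.6619 -0.0694  0.012 ]]
rail [0.599  0.0527 0.1307] 
 [[-0.661   0.5571]
 [ 0.4349  1.5699]
 [ 1.4119  0.915 ]
 [-0.341  -0.1208]
 [-1.5499 -4.15  ]
 [ 0.641  -0.7248]]
rail [0.5983 0.0519 0.1264] 
 [[-0.6669  0.2836]
 [ 0.5386  0.4483]
 [ 1.0068 -0.2724]
 [-0.8557 -0.4601]]
[[338.9239 154.4213]
 [403.1883 158.5627]
 [399.0039 215.084 ]
 [337.6868 217.9261]] [[ 0.5594  0.0593]
 [ 0.6322  0.0643]
 [ 0.6407 -0.0022]
 [ 0.5688 -0.0152]] [0.6003 0.0265 0.053 ]
[[318.3077  50.6146]
 [373.5563  84.8128]
 [330.4161 156.3261]
 [278.9698 124.8415]] [[ 0.5466 -0.2613  0.04  ]
 [ 0.6114 -0.2878  0.04  ]
 [ 0.5749 -0.3718  0.04  ]
 [ 0.5119 -0.3439  0.04  ]] [ 0.5612 -0.3162  0.04  ]
long yaw [np.float64(1.1731584725590953), np.float64(1.1609533376576884)] [np.float64(0.08959350848503757), np.float64(0.091626263926017), np.float64(0.07001541445594855), np.float64(0.06890504084477868)]
```

Request:
arm_command:
  targets: "-0.044 0.028 0 0;-0.044 0.028 0 0;0 0 0.03 0;0 0 0.05 0;0 0 0.05 0;0 0 0.045 0;0 0 0.03 0;0 0 0.01 0;0 0 0 0"

```text
time_s: 6.45
position: [0.6083, -0.0555, 0.0338]
tcp_rot: [-3.139, -0.001, 1.698]
wrist_force: [-0.7, -0.4, 0.9]
width: 0.001
gripper_force: 0.0
```

```bash
python3 - <<'E'
from h import *
s=snapshot("scene");cv2.imwrite("pics/s1.png",cv2.resize(s["image"][150:290,240:440],(800,560)))
plan([0.598+0.128*0.112,0.052-0.992*0.112,0.035],1.699)
E
```

```text
pos [ 0.6097 -0.0556  0.0354] rpy [ 3.1415 -0.      1.6986] t 6.5 tool shift mm [-3.8  2.2  0.4] turn -0.0004 F [-0.3 -0.5 -0.8]
```

View pics/s1.png

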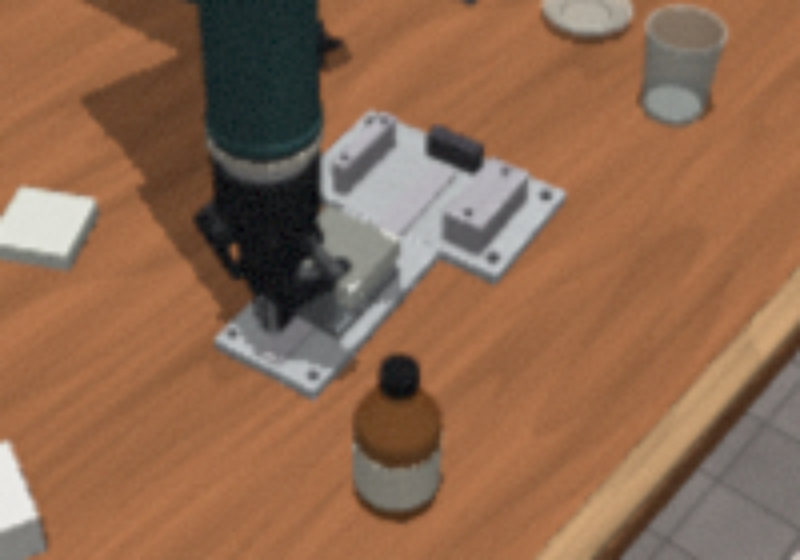

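The scene crop shows the shut fingers at (280,310), behind the lug on the rail's rear end and clear of the bottle. I'll push now.

Request:
arm_command:
  targets: "0.008 0.001 0 0;0.01 0.001 0 0;0.012 0 0 0;0.015 0 0 0;0.015 0 0 0;0.015 0 0 0;0.015 0 0 0;0.015 0 0 0;0.012 0 0 0;0.01 0 0 0;0.006 0 0 0;0 0 0 0"

```text
time_s: 7.7
position: [0.5933, 0.0787, 0.0351]
tcp_rot: [-3.141, -0.001, 1.7]
wrist_force: [0.2, 0.2, 0.5]
width: 0.0
gripper_force: 0.0
```

Request:
arm_command:
  targets: "0.004 0 0 0;0.004 0 0 0;0.003 0 0 0;0 0 0 0"

```text
time_s: 8.1
position: [0.5918, 0.0885, 0.0348]
tcp_rot: [-3.14, -0.001, 1.7]
wrist_force: [-0.8, -1.7, 0.2]
width: -0.001
gripper_force: 0.9
```

Request:
arm_command:
  targets: "0.002 0 0 0;0.002 0 0 0;0 0 0 0"

```text
time_s: 8.4
position: [0.5918, 0.0889, 0.0348]
tcp_rot: [-3.14, 0.005, 1.701]
wrist_force: [-0.9, -18.2, 2.2]
width: 0.001
gripper_force: 8.6
```

Request:
arm_command:
  targets: "0.002 0 0 0;0.002 0 0 0;0 0 0 0"

```text
time_s: 8.7
position: [0.5919, 0.089, 0.0349]
tcp_rot: [-3.14, 0.01, 1.703]
wrist_force: [-0.5, -33.9, 2.2]
width: -0.001
gripper_force: 16.6
```

Request:
arm_command:
  targets: "-0.015 0 0 0;-0.015 0 0 0;0 0 -0.03 0;0 0 -0.05 0;0 0 -0.04 0;0 0 -0.02 0;0 0 0 0"
  gripper: 1

```text
time_s: 9.4
position: [0.5982, 0.0669, 0.1789]
tcp_rot: [3.134, -0.0, 1.7]
wrist_force: [0.5, -0.8, 0.6]
width: -0.005
gripper_force: 0.0
```

```bash
python3 - <<'E'
from h import *
s=snapshot("wrist");cv2.imwrite("pics/w3.png",s["image"])
np.savez("w3.npz",**{k:np.array(v) for k,v in s.items()})
for n in ("tile_top","thin_cheek"):
    print(n,[(round(x["p"],2),np.round(x["xyz"],4).tolist()) for x in landmark_of(n,"wrist")[:1]])
plan([0.57,-0.37,0.25],1.166)
E
```

```text
tile_top [(0.62, [0.5847, 0.1517, 0.0523])]
thin_cheek [(0.98, [0.526, 0.1479, 0.0141])]
pos [0.5947 0.0666 0.174 ] rpy [-3.1400e+00 -9.0000e-04  1.6998e+00] t 9.55 tool shift mm [-429.8  -80.8  -76.3] turn 0.5338 F [ 0.1  0.1 -0.4]
```

View pics/w3.png

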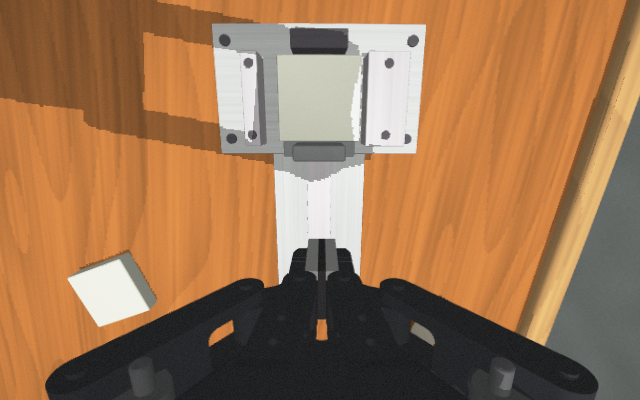

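The wrist view shows the carrier home, with the tile at (277-360,54-140) against the end stop at (319,40). The wide gap is on the left, between the tile's edge at x≈278 and the thin cheek's inner top edge at x≈257. I'll measure the gap and then go to the rack.

```bash
python3 - <<'E'
from h import *
from scipy.optimize import least_squares
np.set_printoptions(precision=4,suppress=True)
s=load("w3.npz")
P=atz(s,sub(s,[(213,24),(426,24),(415,153),(221,153)]),.012)[:,:2]
m=np.array([(-.1,.17),(.1,.17),(.1,.05),(-.1,.05)])
f=lambda v:(m@np.array([[np.cos(v[2]),np.sin(v[2])],[-np.sin(v[2]),np.cos(v[2])]])+v[:2]-P)
r=least_squares(lambda v:f(v).ravel(),[.6,.05,.13]);print("rail",r.x,"\n",1000*f(r.x))
c,sn=np.cos(r.x[2]),np.sin(r.x[2]);A=np.array([[c,sn],[-sn,c]])
q=sub(s,[(277,54),(360,55),(359,140),(278,140)],3);X=atz(s,q,.053)[:,:2];print("tile",q,"\n",X.mean(0),"rail",(X-r.x[:2])@A.T*1000)
# edge profiles across gap
g=cv2.cvtColor(s["image"],cv2.COLOR_BGR2GRAY)
for v in (70,95,120,130): print(v,list(g[v,236:286]))
E
```

```text
rail [0.5987 0.0519 0.1278] 
 [[-0.9142  0.1356]
 [ 0.6983  0.6838]
 [ 1.0453 -0.5261]
 [-0.8294 -0.2933]]
tile [[276.6401  55.071 ]
 [360.3164  53.9748]
 [359.1574 139.3808]
 [278.     140.    ]] 
 [0.5857 0.1516] rail [[-34.5192 134.4041]
 [ 34.1763 135.3762]
 [ 35.455   66.4575]
 [-35.8318  65.9052]]
70 [np.uint8(227), np.uint8(228), np.uint8(227), np.uint8(227), np.uint8(206), np.uint8(216), np.uint8(227), np.uint8(229), np.uint8(230), np.uint8(232), np.uint8(233), np.uint8(233), np.uint8(233), np.uint8(232), np.uint8(231), np.uint8(231), np.uint8(234), np.uint8(234), np.uint8(235), np.uint8(238), np.uint8(217), np.uint8(127), np.uint8(103), np.uint8(105), np.uint8(103), np.uint8(103), np.uint8(102), np.uint8(125), np.uint8(155), np.uint8(160), np.uint8(158), np.uint8(161), np.uint8(159), np.uint8(158), np.uint8(158), np.uint8(159), np.uint8(157), np.uint8(159), np.uint8(161), np.uint8(158), np.uint8(157), np.uint8(168), np.uint8(205), np.uint8(203), np.uint8(206), np.uint8(204), np.uint8(205), np.uint8(204), np.uint8(204), np.uint8(202)]
95 [np.uint8(230), np.uint8(228), np.uint
[... 1520 characters left out ...]
.uint8(171), np.uint8(170), np.uint8(224), np.uint8(226), np.uint8(227), np.uint8(212), np.uint8(229), np.uint8(229), np.uint8(229), np.uint8(231), np.uint8(174), np.uint8(187), np.uint8(160), np.uint8(159), np.uint8(94), np.uint8(133), np.uint8(161), np.uint8(160), np.uint8(161), np.uint8(163), np.uint8(145), np.uint8(98), np.uint8(104), np.uint8(103), np.uint8(102), np.uint8(105), np.uint8(102), np.uint8(141), np.uint8(155), np.uint8(155), np.uint8(156), np.uint8(157), np.uint8(157), np.uint8(155), np.uint8(155), np.uint8(155), np.uint8(154), np.uint8(154), np.uint8(157), np.uint8(156), np.uint8(168), np.uint8(197), np.uint8(193), np.uint8(192), np.uint8(191), np.uint8(195), np.uint8(194)]
```

Request:
arm_command:
  targets: "-0.03 0 -0.02 0;-0.05 -0.01 -0.03 0;-0.05 -0.01 -0.026 0;-0.05 -0.01 0 0;-0.05 -0.01 0 0;-0.05 -0.01 0 0;-0.05 -0.01 0 0;-0.05 -0.01 0 0;-0.05 -0.011 0 0;0 0 0 0.13;0 0 0 0.13;0 0 0 0.13"
  gripper: -1

```text
time_s: 10.75
position: [0.5708, -0.3499, 0.2401]
tcp_rot: [-3.137, -0.002, 1.303]
wrist_force: [0.0, 0.7, -0.4]
width: 1.002
gripper_force: 0.0
```

Request:
arm_command:
  targets: "0 0 0 0.13;0 0 0 0.01;0 0 0 0"

```text
time_s: 11.05
position: [0.5714, -0.3495, 0.2414]
tcp_rot: [-3.139, -0.001, 1.173]
wrist_force: [0.9, 0.4, -0.2]
width: 0.997
gripper_force: 0.0
```

```bash
python3 - <<'E'
from h import *
s=snapshot("wrist");cv2.imwrite("pics/w4.png",s["image"])
np.savez("w4.npz",**{k:np.array(v) for k,v in s.items()})
for n in ("spacer_center","rack"):
    print(n,[(round(x["p"],2),np.round(x["xyz"],4).tolist()) for x in landmark_of(n,"wrist")[:1]])
plan([0.5612,-0.3162,0.15],1.166)
E
```

```text
spacer_center [(0.7, [0.7403, -0.3346, 0.0026])]
rack [(0.59, [0.5616, -0.3155, -0.0051])]
pos [ 0.5718 -0.3497  0.2425] rpy [-3.1405e+00 -4.0000e-04  1.1719e+00] t 11.2 tool shift mm [ 26.7 -22.7  92.5] turn 0.0059 F [-0.3 -0.8 -0.6]
```

View pics/w4.png

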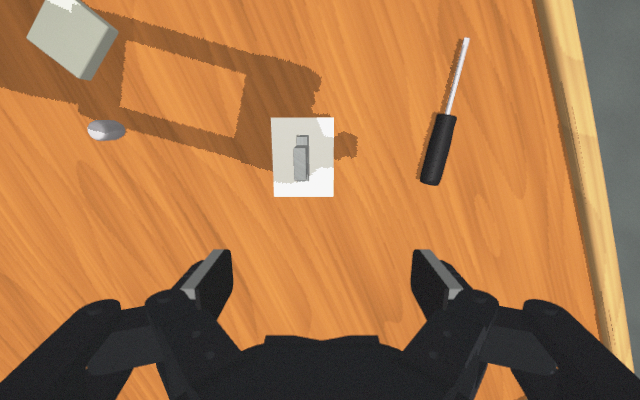

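The wrist view shows the rack's top face at (271-334,118-196) and the spacer's tab at (294-308,148-181), now aligned with the tool's x. I'll triangulate from both rack views and overlay the spacer model to check it.

```bash
python3 - <<'E'
from h import *
np.set_printoptions(precision=4,suppress=True)
a,b,c3=load("w1.npz"),load("w4.npz"),load("w3.npz")
r=np.array([.5987,.0519]);A=np.array([[np.cos(.1278),np.sin(.1278)],[-np.sin(.1278),np.cos(.1278)]])
print("cheek inner edge x mm",((atz(c3,[(256.3,70),(258.4,95),(259,120),(259.4,130)],.045)[:,:2]-r)@A.T)*1000)
print("alt", ((atz(c3,[(256.3,70),(255,95),(254,120)],.045)[:,:2]-r)@A.T)*1000)
qa=sub(a,[(318,51),(373,85),(331,156),(279,125)],3);qb=sub(b,[(271,118),(333,118),(334,196),(274,196)],3)
X=np.array([tri([(a,u),(b,v)]) for u,v in zip(qa,qb)]);print(qb,X,X.mean(0))
Y=atz(b,qb,.04);print(Y.mean(0),[np.arctan2(*(Y[i]-Y[j])[[1,0]]) for i,j in((0,3),(1,2))])
ct=(X.mean(0)[:2]+Y.mean(0)[:2])/2
yw=1.164;L=np.array([np.cos(yw),np.sin(yw)]);W=np.array([L[1],-L[0]])
out=[]
for s,o in((a,(290,65)),(b,(265,110))):
    im=s["image"][o[1]:o[1]+95,o[0]:o[0]+75];im=cv2.resize(im,None,fx=5,fy=5,interpolation=cv2.INTER_NEAREST)
    for z,hl,hw,col in((.091,.016,.006,(0,0,255)),(.053,.025,.006,(255,0,0)),(.04,.045,.035,(0,160,0))):
        p=[np.r_[Y.mean(0)[:2]+i*hl*L+j*hw*W,z] for i,j in((1,1),(1,-1),(-1,-1),(-1,1))]
        cv2.polylines(im,[np.int32((proj(s,p)-o+.5)*5)],True,col,1)
    out.append(im)
cv2.imwrite("pics/cmp.png",np.hstack(out))
E
```

```text
cheek inner edge x mm [[-53.3344 124.2807]
 [-52.5803 104.0103]
 [-53.1444  82.951 ]
 [-53.2372  74.2908]]
alt [[-53.3344 124.2807]
 [-55.5437 104.0151]
 [-57.5908  82.9578]]
[[270.232  117.2987]
 [333.1126 116.6509]
 [332.9396 196.2881]
 [273.6125 196.3282]] [[ 0.5466 -0.2615  0.0409]
 [ 0.6108 -0.288   0.0428]
 [ 0.5761 -0.3721  0.0376]
 [ 0.5123 -0.3439  0.0432]] [ 0.5615 -0.3164  0.0411]
[ 0.5613 -0.3164  0.04  ] [np.float64(1.1728680729833914), np.float64(1.180262594697083)]
```

View pics/cmp.png

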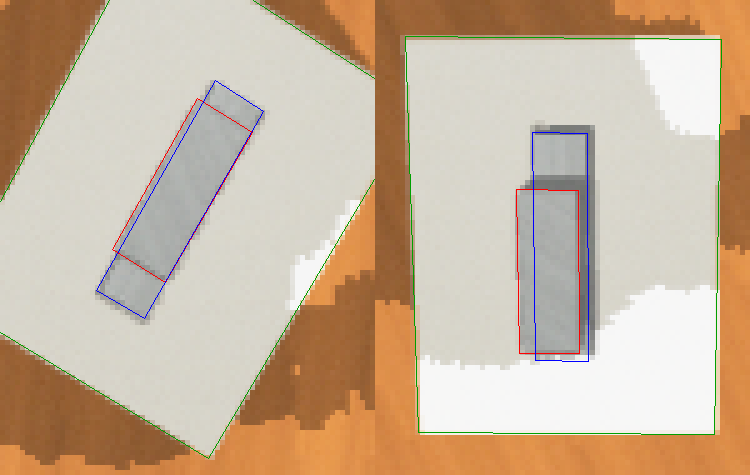

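The overlay fits in both views. Red (tab top), blue (shoulder) and green (rack top) all lie on the edges, and the triangulated rack top is at z≈41 mm. The tile and cheek edges give a gap of x = -35 to -53 mm. Now the grasp.

Request:
arm_command:
  targets: "0.013 -0.011 0.02 0;0.0136 -0.0117 0.03 0;0 0 0.03 0;0 0 0.01 0;0 0 0 0"

```text
time_s: 11.7
position: [0.5606, -0.3161, 0.1517]
tcp_rot: [-3.138, -0.001, 1.171]
wrist_force: [0.2, 0.0, 0.4]
width: 1.001
gripper_force: 0.0
```

```bash
python3 - <<'E'
from h import *
plan([0.5613,-0.3164,0.057],1.171)
E
```

```text
pos [ 0.5606 -0.3161  0.1517] rpy [-3.1385e+00 -7.0000e-04  1.1706e+00] t 11.7 tool shift mm [-0.1  1.1 94.7] turn -0.0004 F [0.2 0.  0.4]
```

Request:
arm_command:
  targets: "0 0.0005 0.03 0;0 0 0.035 0;0 0 0.022 0;0 0 0.0075 0;0 0 0 0"

```text
time_s: 12.2
position: [0.5623, -0.3173, 0.0589]
tcp_rot: [3.142, -0.0, 1.17]
wrist_force: [-0.1, 0.3, 0.6]
width: 0.998
gripper_force: 0.0
```

Request:
arm_command:
  targets: "0 0 0 0;0 0 0 0;0 0 0 0;0 0 0 0;0 0 0 0;0 0 0 0;0 0 0 0;0 0 0 0"
  gripper: 1

```text
time_s: 13.0
position: [0.562, -0.3169, 0.0592]
tcp_rot: [3.141, 0.0, 1.17]
wrist_force: [-2.3, 0.2, 4.8]
width: 0.128
gripper_force: 59.1
```

```bash
python3 - <<'E'
from h import *
for _ in range(4):
    snapshot("wrist"); plan([0.5613,-0.3164,0.16],1.171)
E
```

```text
pos [ 0.562  -0.3169  0.0592] rpy [3.1412e+00 1.0000e-04 1.1698e+00] t 13.05 tool shift mm [   0.2   -0.8 -100.8] turn -0.0012 F [-1.3  1.6  6. ]
pos [ 0.562  -0.3169  0.0592] rpy [3.1412e+00 1.0000e-04 1.1699e+00] t 13.1 tool shift mm [   0.2   -0.8 -100.8] turn -0.0011 F [-1.4  1.   5.3]
pos [ 0.562  -0.3169  0.0592] rpy [3.1413 0.     1.1698] t 13.15 tool shift mm [   0.2   -0.8 -100.8] turn -0.0012 F [-0.9  0.7  5.8]
pos [ 0.562  -0.3169  0.0592] rpy [3.1412 0.     1.1698] t 13.2 tool shift mm [   0.2   -0.8 -100.8] turn -0.0012 F [-1.1  1.   5. ]
```

Request:
arm_command:
  targets: "0 0 -0.01 0;0 0 -0.02 0;0 0 -0.03 0;0 0 -0.03 0;0 0 -0.02 0;0.02 -0.01 0 0;0.036 -0.017 0 0;0.036 -0.017 0 0;0.036 -0.017 0 0;0.036 -0.017 0 0;0.036 -0.017 0 0;0.036 -0.017 0 0"

```text
time_s: 14.4
position: [0.5492, -0.0532, 0.1679]
tcp_rot: [-3.139, -0.0, 1.17]
wrist_force: [0.9, 0.2, -1.0]
width: 0.134
gripper_force: 59.0
```

Request:
arm_command:
  targets: "0.036 -0.017 0 0;0.036 -0.017 0 0;0.036 -0.017 0 0;0.036 -0.017 0 0;0.03 -0.015 0 0;0 0 0 -0.12;0 0 0 -0.13;0 0 0 -0.13;0 0 0 -0.1;0 0 0 -0.049;0 0 0 0"

```text
time_s: 15.5
position: [0.5408, 0.1373, 0.1679]
tcp_rot: [-3.14, -0.0, 1.7]
wrist_force: [0.5, -0.4, -1.3]
width: 0.129
gripper_force: 58.9
```

```bash
python3 - <<'E'
from h import *
plan([0.5423,0.1455,0.13],1.6986); o=observe(); print(o["width"],o["gripper_force"])
E
```

```text
pos [0.5408 0.1373 0.1679] rpy [-3.1395e+00 -4.0000e-04  1.6995e+00] t 15.5 tool shift mm [ 7.9  2.6 37.9] turn 0.0009 F [ 0.5 -0.4 -1.3]
0.1285682164976369 58.92418920993805
```

Request:
arm_command:
  targets: "0.004 0.0013 0.01 0;0.0039 0.0013 0.015 0;0 0 0.01 0;0 0 0.003 0;0 0 0 0;0 0 0 0"

```text
time_s: 16.1
position: [0.5441, 0.1449, 0.1308]
tcp_rot: [3.141, -0.0, 1.698]
wrist_force: [-0.6, -0.2, -1.6]
width: 0.131
gripper_force: 58.9
```

```bash
python3 - <<'E'
from h import *
s=snapshot("wrist");np.savez("w5.npz",**{k:np.array(v) for k,v in s.items()})
plan([0.5423,0.1455,0.0652],1.6986)
r=np.array([.5987,.0519]);c,sn=np.cos(.1278),np.sin(.1278)
W=lambda x,y,z:[r[0]+c*x-sn*y,r[1]+sn*x+c*y,z]
lines=[(W(-.035,.065,.053),W(-.035,.135,.053),(0,0,255)),(W(-.053,.06,.045),W(-.053,.14,.045),(0,255,0)),(W(-.067,.06,.045),W(-.067,.14,.045),(0,255,0))]
p=np.array(observe()["position"])
for h,z in((.025,p[2]-.0532),(.025,p[2]-.0062),(.016,p[2]+.0318)):
    q=[[p[0]-sn*j*h+c*i*.006,p[1]+c*j*h+sn*i*.006,z] for i,j in((1,1),(-1,1))];lines.append((q[0],q[1],(255,0,0)))
im=cv2.resize(s["image"],(1280,800),interpolation=cv2.INTER_CUBIC)
for a,b,col in lines:
    u=np.int32(proj(s,[a,b])*2+.5);cv2.line(im,tuple(map(int,u[0])),tuple(map(int,u[1])),col,1);print(u.tolist())
cv2.imwrite("pics/w5.png",im[200:800,300:1100])
E
```

```text
pos [0.5443 0.1449 0.1311] rpy [ 3.1409e+00 -1.0000e-04  1.6985e+00] t 16.15 tool shift mm [ 0.8 -2.  65.9] turn -0.0001 F [-0.   0.8 -0.7]
[[661, 505], [663, 330]]
[[617, 508], [614, 314]]
[[583, 508], [578, 314]]
[[661, 373], [625, 373]]
[[667, 411], [620, 411]]
[[674, 506], [614, 506]]
```

View pics/w5.png

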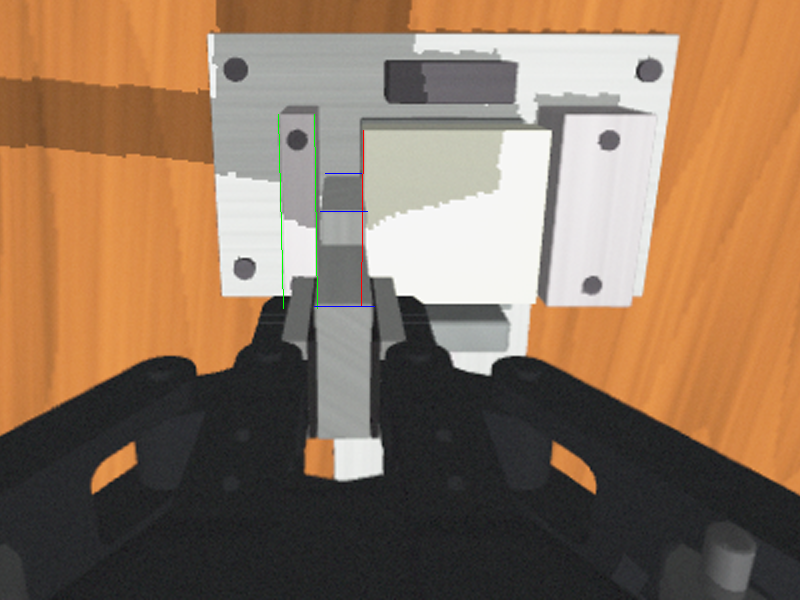

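The overlay fits. The green cheek edges and red tile edge sit on the picture's edges, and the spacer's foot, at crop (322-361,178), is between them and about 1.5 mm toward the tile from the gap's middle. I'll shift it and lower in stages.

Request:
arm_command:
  targets: "0.0005 -0.0015 0.01 0;0 0 0.01 0;0 0 0 0;0 0 0 0"

```text
time_s: 16.55
position: [0.5419, 0.1452, 0.1101]
tcp_rot: [-3.14, -0.0, 1.699]
wrist_force: [0.2, 0.8, -0.7]
width: 0.129
gripper_force: 58.9
```

```bash
python3 - <<'E'
from h import *
for _ in range(4):
    snapshot("wrist"); plan([0.5423,0.1455,0.0652],1.6986)
E
```

```text
pos [0.5423 0.1452 0.1105] rpy [-3.1411e+00 -1.0000e-04  1.6987e+00] t 16.6 tool shift mm [ 0.3  0.  45.3] turn 0.0001 F [ 1.   0.4 -1. ]
pos [0.5426 0.1453 0.1107] rpy [ 3.1415e+00 -1.0000e-04  1.6987e+00] t 16.65 tool shift mm [ 0.2 -0.2 45.5] turn 0.0001 F [ 0.3  0.8 -0.6]
pos [0.5427 0.1453 0.1109] rpy [ 3.1412e+00 -1.0000e-04  1.6987e+00] t 16.7 tool shift mm [ 0.2 -0.4 45.7] turn 0.0001 F [-0.1  0.5 -1.1]
pos [0.5427 0.1453 0.1109] rpy [ 3.1411e+00 -1.0000e-04  1.6988e+00] t 16.75 tool shift mm [ 0.2 -0.4 45.7] turn 0.0002 F [ 0.4 -0.3 -0.6]
```

Aligned. I'll lower it.

Request:
arm_command:
  targets: "0 -0.0003 0.008 0;0 0 0.008 0;0 0 0 0"

```text
time_s: 17.05
position: [0.5409, 0.145, 0.0932]
tcp_rot: [-3.139, -0.0, 1.699]
wrist_force: [-0.3, -0.4, -1.3]
width: 0.125
gripper_force: 58.9
```

Request:
arm_command:
  targets: "0 0 0.01 0;0 0 0.008 0;0 0 0.006 0;0 0 0 0"

```text
time_s: 17.45
position: [0.5412, 0.1451, 0.0695]
tcp_rot: [-3.139, -0.0, 1.699]
wrist_force: [-0.5, -0.1, -0.8]
width: 0.136
gripper_force: 58.9
```

Request:
arm_command:
  targets: "0 0 0.002 0;0 0 0.002 0;0 0 0.001 0;0 0 0 0"

```text
time_s: 17.85
position: [0.5421, 0.1452, 0.0657]
tcp_rot: [3.141, -0.0, 1.699]
wrist_force: [0.0, -0.2, -1.7]
width: 0.131
gripper_force: 58.9
```

Request:
arm_command:
  targets: "0 0 0.001 0;0 0 0 0;0 0 0 0"

```text
time_s: 18.15
position: [0.5424, 0.1453, 0.0652]
tcp_rot: [3.141, -0.0, 1.699]
wrist_force: [-1.4, -0.7, 4.7]
width: 0.131
gripper_force: 59.6
```

Request:
arm_command:
  targets: "0 0 0.001 0;0 0 0 0;0 0 0 0"

```text
time_s: 18.45
position: [0.5424, 0.1453, 0.0652]
tcp_rot: [3.141, -0.0, 1.699]
wrist_force: [-4.1, -1.1, 14.7]
width: 0.133
gripper_force: 61.3
```

The spacer bottoms at z = 0.0652, exactly as predicted. I'll release it.

Request:
arm_command:
  targets: "0 0 -0.001 0;0 0 0 0;0 0 0 0"

```text
time_s: 18.75
position: [0.5424, 0.1453, 0.0652]
tcp_rot: [3.141, -0.0, 1.699]
wrist_force: [-1.7, 0.3, 8.0]
width: 0.129
gripper_force: 60.2
```

Request:
arm_command:
  targets: "0 0 0 0;0 0 0 0;0 0 0 0;0 0 0 0;0 0 0 0"
  gripper: 0.1

```text
time_s: 19.25
position: [0.542, 0.1452, 0.0645]
tcp_rot: [-3.141, -0.0, 1.699]
wrist_force: [0.1, 0.9, -0.4]
width: 0.45
gripper_force: 0.0
```

Request:
arm_command:
  targets: "0 0 -0.01 0;0 0 -0.03 0;0 0 -0.04 0;0 0 -0.04 0;-0.03 0.02 0 0;-0.04 0.02 0 0;-0.04 0 0 0;0 0 0 0"

```text
time_s: 20.05
position: [0.5974, 0.0368, 0.1857]
tcp_rot: [3.14, 0.002, 1.695]
wrist_force: [-0.2, -0.1, 0.4]
width: 0.452
gripper_force: 0.0
```

```bash
python3 - <<'E'
from h import *
s=snapshot("wrist");np.savez("w6.npz",**{k:np.array(v) for k,v in s.items()})
for n in ("spacer_center","tile_top","lug"): print(n,[(round(x["p"],2),np.round(x["xyz"],4).tolist()) for x in landmark_of(n,"wrist")[:1]])
r=np.array([.5987,.0519]);c,sn=np.cos(.1278),np.sin(.1278)
W=lambda x,y,z:[r[0]+c*x-sn*y,r[1]+sn*x+c*y,z]
z=5
o=(200,0);im=cv2.resize(s["image"][0:160,200:400],None,fx=3.5,fy=3.5,interpolation=cv2.INTER_CUBIC)
for x,y,hx,hy,zz,col in((-.044,.1,.006,.016,.097,(0,0,255)),(0,.1,.035,.035,.053,(255,0,0)),(-.06,.1,.007,.04,.045,(0,255,0))):
    p=[W(x+i*hx,y+j*hy,zz) for i,j in((1,1),(1,-1),(-1,-1),(-1,1))]
    cv2.polylines(im,[np.int32((proj(s,p)-o)*3.5)],True,col,1)
cv2.imwrite("pics/w6.png",im)
q=W(0.004,.1,.10);plan(q,1.6986);print(q)
E
```

```text
spacer_center [(0.75, [0.5411, 0.15, 0.054])]
tile_top [(0.75, [0.5852, 0.1545, 0.0514])]
lug [(0.84, [0.5953, 0.1032, 0.0468])]
pos [0.5953 0.0419 0.1849] rpy [-3.1413e+00 -7.0000e-04  1.6989e+00] t 20.25 tool shift mm [109.4   8.7  85. ] turn 0.0003 F [-0.6 -1.   0.1]
[np.float64(0.5899221393062072), np.float64(0.15159427847996276), 0.1]
```

View pics/w6.png

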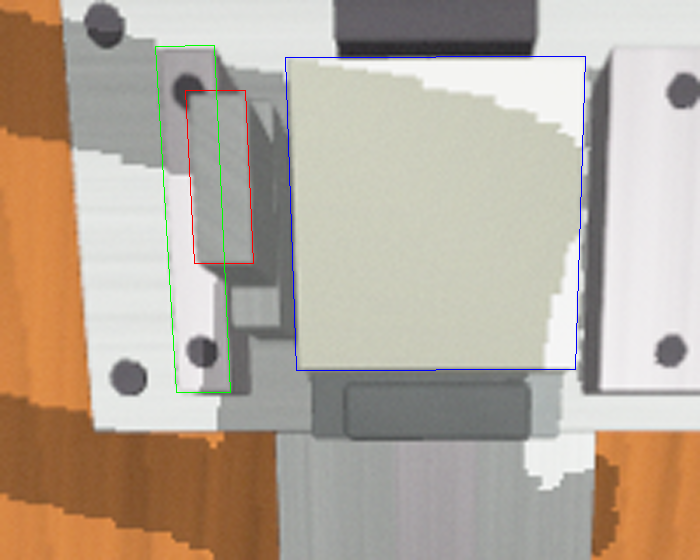

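The crop shows the spacer upright in the left gap. Its tab top sits on the red prediction for a foot at z = 12 mm, it is beside the tile's middle, and the tile is still home. I'll turn the gripper 90° so the links stay clear of the spacer, then press.

Request:
arm_command:
  targets: "0 0 0 0.13;0 0 0 0.145;0 0 0 0.145;0 0 0 0.145;0 0 0 0.145;0 0 0 0.145;0 0 0 0.145;0 0 0 0.145;0 0 0 0.145;0 0 0 0.145;0 0 0 0.136;0 0 0 0"
  gripper: 1

```text
time_s: 21.45
position: [0.5953, 0.0427, 0.1848]
tcp_rot: [-3.141, 0.0, 0.128]
wrist_force: [0.3, -1.1, 0.3]
width: -0.0
gripper_force: 0.0
```

```bash
python3 - <<'E'
from h import *
r=np.array([.5987,.0519]);c,sn=np.cos(.1278),np.sin(.1278)
x,y=.004,.1
snapshot("scene");plan([r[0]+c*x-sn*y,r[1]+sn*x+c*y,.053],.1278);print(observe()["joint_positions"],observe()["width"])
E
```

```text
pos [0.5954 0.0425 0.1848] rpy [-3.1412e+00  2.0000e-04  1.3240e-01] t 21.5 tool shift mm [   9.  -108.8  131.8] turn 0.0046 F [0.3 0.2 0.2]
[-4.45887035e-02  3.98771902e-01  1.57190872e+00  3.87198200e-04
  1.17118816e+00  1.39368963e+00] -0.00039230431455317133
```

Request:
arm_command:
  targets: "0.003 -0.036 0 0.004;0.003 -0.037 0 0;0.003 -0.036 0 0;0 0 0.04 0;0 0 0.04 0;0 0 0.025 0;0 0 0.015 0;0 0 0 0"

```text
time_s: 22.3
position: [0.5887, 0.1509, 0.0623]
tcp_rot: [-3.141, 0.005, 0.128]
wrist_force: [-0.4, 0.5, -0.6]
width: 0.001
gripper_force: 0.0
```

```bash
python3 - <<'E'
from h import *
r=np.array([.5987,.0519]);c,sn=np.cos(.1278),np.sin(.1278)
x,y=.004,.1
snapshot("scene");plan([r[0]+c*x-sn*y,r[1]+sn*x+c*y,.045],.1278)
E
```

```text
pos [0.5901 0.151  0.0638] rpy [-3.1414e+00  2.5000e-03  1.2710e-01] t 22.35 tool shift mm [-0.  -0.6 18.8] turn -0.0007 F [-0.7 -0.3  0.4]
```

Request:
arm_command:
  targets: "0 0 0.005 0;0 0 0.004 0;0 0 0.003 0;0 0 0.002 0;0 0 0 0"

```text
time_s: 22.85
position: [0.5917, 0.1506, 0.0512]
tcp_rot: [-3.141, -0.001, 0.124]
wrist_force: [-0.4, 0.5, 3.9]
width: 0.002
gripper_force: 1.9
```

Request:
arm_command:
  targets: "0 0 0.002 0;0 0 0.002 0;0 0 0.001 0;0 0 0 0;0 0 0 0"

```text
time_s: 23.35
position: [0.5917, 0.1506, 0.0465]
tcp_rot: [-3.141, -0.001, 0.124]
wrist_force: [-2.0, -0.1, 8.0]
width: -0.002
gripper_force: 4.0
```

Request:
arm_command:
  targets: "0 0 0.001 0;0 0 0.001 0;0 0 0 0;0 0 0 0"

```text
time_s: 23.75
position: [0.5917, 0.1506, 0.045]
tcp_rot: [-3.141, -0.001, 0.124]
wrist_force: [-1.6, -0.9, 11.6]
width: 0.004
gripper_force: 5.9
```

Request:
arm_command:
  targets: "0 0 0.001 0;0 0 0 0;0 0 0 0"

```text
time_s: 24.05
position: [0.5917, 0.1506, 0.0449]
tcp_rot: [-3.141, -0.002, 0.124]
wrist_force: [-5.1, -0.3, 19.6]
width: -0.003
gripper_force: 9.7
```

The tile is on its hard stop: z = 0.0449 and force rising to 20 N. I'll do a quick check and hand in.

```bash
python3 - <<'E'
from h import *
s=snapshot("scene")
for n in ("spacer_center","tile_top","lug"): print(n,[(round(x["p"],2),np.round(x["xyz"],4).tolist()) for x in landmark_of(n,"scene")[:1]])
o=observe();print(o["position"],o["wrist_force"],o["time_s"])
print(sign_off())
E
```

```text
spacer_center [(0.55, [0.5482, 0.1454, 0.053])]
tile_top [(0.48, [0.5824, 0.155, 0.0434])]
lug [(0.94, [0.5885, 0.1084, 0.0512])]
[0.59172339 0.15061243 0.04492103] [-4.86347328  0.3317469  19.36928126] 24.25
the job is handed in; nothing more can be done
None
```

The job is handed in at about 24 s: the carrier is home, the spacer stands in the wide gap on the base beside the tile's middle, and the tile is held flush at about 19 N; no verdict came back on sign-off.

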